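# Open the warming box by its release tab

### The job

Press down the release tab at the front of the small white warming box so that its spring-loaded lid pops up, then push the lid all the way back until it stays open against its stop, and take the hand away. Only press and push: do not pick up or carry anything, and leave the box and the things around it where they stand.

Things in the scene. Friction and masses are not known exactly. Their poses are not given: they have to be found in the camera images.
- box: White warming box, loose, about 2.8 kg. Origin: centre of the shell's underside, on the bench; -x is the front (tab), facing the robot within 25 degrees, +x the hinge. Shell 120 (x) x 172 (y) x 66 mm high; closed lid to 78 mm. A 10 mm base plate reaches 122 mm in front of the origin, under the tab. Inside, a block with three dishes (top 45 mm up) and a sprung steel pin that lifts the lid.
- tab_press (a point): Where to press the release tab: on top of its ribbed grey pad, 105 mm in front of the box's origin, 52 mm above the bench. The pad is level, 40 mm wide (y), its free end 15 mm further out; 25 mm behind this point its hook stands 26 mm higher, over a steel lip on the lid. It is pressed straight down, turning on an axle 31 mm behind this point, and springs back when left.
- tab (a joint): Turn of the release tab, rad: 0 at rest, 0.4 fully down (12 mm at the pressing point). The lid is let go at about 0.2 (6 mm, about 4 N); fully down takes about 6.5 N.
- lid (a joint): Opening of the lid, rad: 0 closed, 1.95 fully open at its stop, leaning backwards. When let go, the sprung pin lifts it to about 0.55, where it rests; from there it must be pushed (1 to 3 N at the edge). Short of about 1.55 it falls back on to the pin, beyond that it falls open and stays.
- lid_edge (a point): Middle of the lid's lower front edge, moving with the lid, 122 mm from the hinge line. The lid is a slab 174 mm wide, 12 mm thick, flat underneath; a steel lip 36 mm wide, 4 mm thick juts 8 mm beyond this edge at its middle. Once popped up, the edge is about 130 mm above the bench and 18 mm further back than when closed: fingers get under it from the front.
- lid_hinge (a point): Middle of the lid's hinge line, 60 mm behind the box's origin, 66 mm above the bench; the hinge line runs along the box's y. The lid's edge goes round it, up and away from the front.
- rack: Bystander: blue test-tube rack with three capped tubes, 204 x 64 mm, 106 mm high, loose; origin at the centre of its underside, long side along its x. It stands at one side of the box.
- carton: Bystander: cardboard carton 110 x 60 x 45 mm, loose; origin at the centre of its underside. It stands at the other side of the box.
- jar: Bystander: small capped jar, 52 mm diameter, 70 mm high, loose; origin at the centre of its underside. In front of the box, to the other side.
- dish: Bystander: clear flat covered dish, 92 mm diameter, 18 mm high, loose; origin at the centre of its underside. In front of the box, to one side.

How it is judged (in metres and radians):
On the way, in this order (a step that is already met when the one before it is completed fails the run):
1. the release tab is pressed while the lid is still shut (value of joint tab above 0.12 rad and value of joint lid below 0.2 rad).
2. the lid has popped up (value of joint lid above 0.4 rad), for 0.2 s.
3. the lid is pushed right back (value of joint lid above 1.8 rad), for 0.2 s.
At the end, for the whole second after the job is handed in: The lid stays open at more than 1.8 rad (stop at 1.95), at rest; the tab has sprung back (below 0.06 rad); the box stands level within 30 mm of where it was, and the rack, carton, jar and dish within 20 mm of theirs (value of joint lid above 1.8 rad and velocity of joint lid between -0.1 and 0.1 rad/s and value of joint tab below 0.06 rad and distance of box from where it was at the start of the episode below 0.03 m and angle between box's own z axis and vertical below 0.05 rad and distance of each of rack, carton, jar, dish from where it was at the start of the episode below 0.02 m); the robot touches nothing.
It fails at once if the box is lifted or tipped up (height (world z) of box above 0.012 m or angle between box's own z axis and vertical above 0.15 rad).
It fails at once if the box is pushed out of place (more than 30 mm) (distance of box from where it was at the start of the episode above 0.03 m).
It fails at once if a bystander is knocked, pushed or lifted (more than 20 mm) (distance of any of rack, carton, jar, dish from where it was at the start of the episode above 0.02 m).
It also fails if it takes over 48 s, if anything falls off the work surface, if the arm or the gripper's body presses on something with over 40 N, if the wrist force passes 120 N, or if a joint passes its speed limit or range.

### The arm

A 7-joint arm with a two-finger parallel gripper is mounted at the origin on the work surface. World frame = base frame: x ahead of the robot, y to its left, z up, the work surface at z = 0. Lengths are in mm, angles in rad, forces in N, time in s.
With the tool pointing down it reaches from about 350 to 900 mm from the base axis. Payload 8.1 kg.
Tool frame: the origin (TCP) lies midway between the tips of the shut fingers; the grasp point (between the pads) lies 19 mm behind it; z points along the fingers, y is the line along which they close (so a half turn about z gives the same grasp; the last joint's range is limited). The gripper opens to 85 mm and grips with 20 to 120 N. Pads are 22 mm wide; open, the fingers measure 114 mm over their backs; the gripper's body (76 mm by 85 mm) begins 54 mm behind the grasp point. The pads swing forward as they close: fully open they stand 13 mm farther back than shut.
Start: joints at [1.024, 0.434, 0.025, 1.573, -0.012, 1.134, -0.075], TCP at [268.338, -564.478, 231.323] pointing down, gripper open.
Joint ranges: [-2.62, 2.62], [-0.44, 2.09], [-1.27, 1.32], [0.08, 2.57], [-1.32, 4.46], [0.12, 2], [-2.74, 2.74]. Speed limits (rad/s): [2.22, 2.22, 3.01, 3.01, 3.14, 3.14, 3.14].

### API

Orientations are given as a rotation vector (axis times angle).
In Python, from plant import r gives the robot as it stands.
- The arm moves only by the tool step_arm, never from a script. Its argument "moves" is a list that holds one entry, the list of rows, each a list of 5 numbers: the opening, from -1 (shut) to 1 (fully open), then the shift along the tool's x, y, z in m, then the turn about the tool's z in rad. A call has 1 to 12 rows; each row is the pose to reach, as a shift and turn from the pose commanded when the call began, along the tool's axes at that moment; what a row does not reach only later rows make up. A row lasts 1/10 s, in which the tool goes at most 50 mm and 8.59 degrees, less where a joint would pass 70% of its speed; a pose out of reach is approached as far as the arm can. A call with a gripper value outside its range is refused whole. The fingers move at their own pace and stop on an object; "newtons" is the grip in N (left out, the last holds). Time passes only in rows, so rows that repeat a pose let the fingers close. It gives the time, the measured TCP pose, the force, the opening and the grip force at its end, in the units of the state.
- r.observe(): the state, without advancing time (a new reading comes with each control period).
- r.camera(name): name is "scene" or "top" or "wrist"; returns (picture, depth): 480x640x3 uint8, red, green, blue; 480x640 float32, mm along the optical axis (not along the pixel's ray), 0 where there is no reading.
- r.get_calibration(name): a dict with "fx", "fy", "cx", "cy" (pixels), "dist" ([k1, k2, p1, p2, k3] as OpenCV has them; the pictures are not rectified), "extrinsics" (4x4, takes a point from world to camera coordinates). Camera axes: x right, y up, looking along -z (the intrinsics and any distortion apply to the point x, -y, -z); pixel columns grow to the right and rows downward; lengths in mm; the calibration is good to about 2 mm. A picture is of the moment at which its call begins: read the wrist's pose just before it. get_calibration takes no time and is no camera call; for the wrist camera it gives the pose at the moment of the call.
- r.job_done(): hands the job in; it is judged then, once.
Trained networks look in the newest picture that a camera, given by its name, has taken for a name from the list of things; names that differ only in an ending like _2 or _b are one class to them, and where a whole thing is asked for, a point or a joint stands for the part that bears it (a point fixed in the world has none). Each returns a list of dicts, best first, with "conf" (0 to 1); they miss things now and then, are a little off and sometimes report something else, mostly with a low value. They report only what shows in the picture. A call takes as long as a camera call.
- r.search_frame(camera, query): "bbox" ([left, top, right, bottom] in pixels, round what is visible of it).
- r.outline_of(camera, query): "region" (480x640 bool, what is visible of it) and "bbox" ([left, top, right, bottom] in pixels, round what is visible of it).
- r.spot_point(camera, query): "location" ([column, row] in pixels: a listed point, or the origin of a listed thing).
The state is a dict: "time": time; "joints": joint angles; "joint_vel": joint speeds; "joint_torque": joint torques, N m; "eef_pos": TCP position; "tcp_rot": TCP orientation; "contact_force": force on the tool from outside, world axes, zero at the start; "torque": the same for the moment, N m; "gripper_width": finger opening in mm; "grasp_force": force on a finger pad.
Only numpy, scipy, OpenCV 4.12 (cv2) and the standard library are available. Lean on these libraries where they do the work, as an engineer would, in place of code of your own. Each camera call takes 0.05 s, during which the arm holds its last target. There are 200 camera calls.

## Working session

There is one attempt and no reset: what is moved stays moved. The work goes in short steps, Python scripts to look and compute and a tool call to move; the robot and the scene stay as the last step left them, time stands still between calls to the robot, and variables do not carry over. Pictures are saved under pics/ and viewed, at most 10 in all, crops included, and the job is handed in when it is done.

Besides the shell and the picture viewer there is one more tool, called after "Emit:" by a JSON object that holds its "method" and its "body". step_arm: Moves the arm, as the interface text tells. Its arguments: {"type":"object","properties":{"moves":{"type":"array"},"newtons":{"type":"number"}},"required":["moves"]}

```bash
mkdir -p pics; cat > h.py <<'E'
import numpy as np, cv2
from plant import r
def ray(cam,px,cal=None):
    c=cal or r.get_calibration(cam)
    K=np.array([[c['fx'],0,c['cx']],[0,c['fy'],c['cy']],[0,0,1]])
    p=cv2.undistortPoints(np.array([[px]],float),K,np.array(c['dist'],float))[0,0]
    E=np.array(c['extrinsics']);R=E[:3,:3];t=E[:3,3]
    d=np.array([p[0],-p[1],-1.])
    return -R.T@t, R.T@d   # point = o + depth*d
def at_z(cam,px,z):
    o,d=ray(cam,px); return o+d*(z-o[2])/d[2]
def at_d(cam,px,dep):
    o,d=ray(cam,px); u,v=np.round(px).astype(int)
    w=dep[max(v-2,0):v+3,max(u-2,0):u+3]; w=w[w>0]
    return o+d*np.median(w) if len(w) else None
E
python3 - <<'E'
from h import *
for cam in('top','scene'):
    im,dep=r.camera(cam); cv2.imwrite(f'pics/{cam}0.png',im[:,:,::-1])
    for q in('tab_press','lid_edge','lid_hinge','box','rack','carton','jar','dish'):
        for x in r.spot_point(cam,q)[:1]:
            p=x['location'];print(cam,q,round(x['conf'],2),np.round(p),'depthpt',np.round(at_d(cam,p,dep)) if at_d(cam,p,dep) is not None else None, 'z-plane',np.round(at_z(cam,p,{'tab_press':52,'lid_edge':66,'lid_hinge':66}.get(q,0))))
s=r.observe();print(s['time'],s['eef_pos'],s['tcp_rot'],s['contact_force'])
E
```

```text
top tab_press 0.6 [308. 234.] depthpt [528.  39.  53.] z-plane [528.  39.  52.]
top lid_edge 0.63 [320. 210.] depthpt [567.  16.  77.] z-plane [570.  16.  66.]
top lid_hinge 0.58 [336. 152.] depthpt [681. -19.  76.] z-plane [685. -20.  66.]
top box 0.68 [323. 192.] depthpt [602.   8.  78.] z-plane [623.   6.   0.]
top rack 0.98 [424. 227.] depthpt [ 526. -175.  102.] z-plane [ 546. -195.    0.]
top carton 0.77 [225. 160.] depthpt [681. 200.  44.] z-plane [696. 206.   0.]
top dish 0.98 [199. 244.] depthpt [518. 254.  17.] z-plane [521. 257.   0.]
scene tab_press 0.46 [327. 243.] depthpt [566.  31.  77.] z-plane [529.  31.  52.]
scene lid_edge 0.84 [320. 251.] depthpt [593.  20.  79.] z-plane [575.  19.  66.]
scene lid_hinge 0.83 [293. 293.] depthpt [684. -21.  65.] z-plane [685. -21.  66.]
scene box 0.78 [303. 299.] depthpt [689.  -5.  58.] z-plane [623. -10.   0.]
scene rack 0.74 [199. 273.] depthpt [ 595. -190.   36.] z-plane [ 547. -207.   -0.]
scene carton 0.88 [434. 327.] depthpt [736. 184.  44.] z-plane [691. 199.   0.]
scene jar 0.94 [251. 224.] depthpt [ 407. -128.   21.] z-plane [ 372. -135.   -0.]
scene dish 0.85 [443. 264.] depthpt [548. 243.  17.] z-plane [524. 250.  -0.]
0.9 [ 268.34985679 -564.47689025  231.35709733] [3.06452256e+00 6.91230992e-01 3.06837432e-05] [ 0.12557214 -0.63144907  0.13530149]
```

View pics/top0.png

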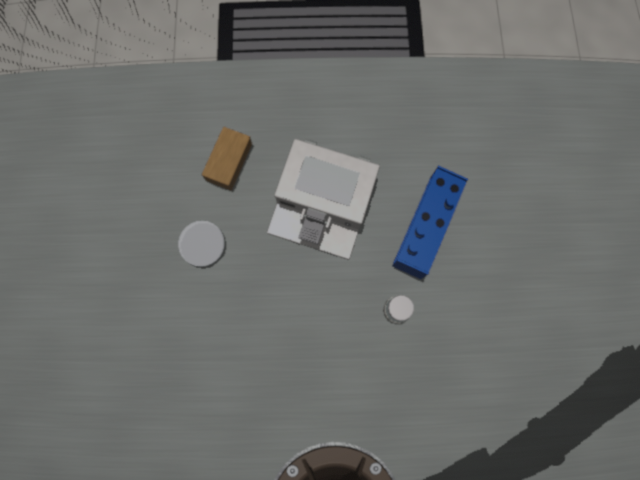

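View pics/scene0.png

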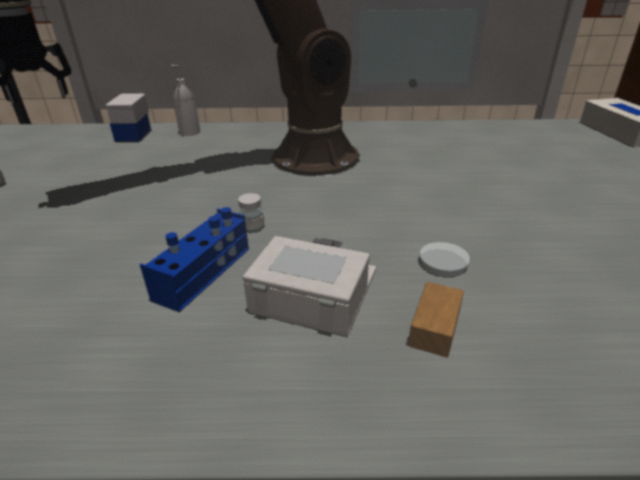

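```bash
python3 - <<'E'
from h import *
im,dep=r.camera('top'); c=r.get_calibration('top')
o=r.outline_of('top','box')[0];print(o['conf'],o['bbox'])
v,u=np.nonzero(o['region']&(dep>0))
o0,_=ray('top',(320,240)); P=np.array([o0+ray('top',(a,b),c)[1]*dep[b,a] for a,b in zip(u,v)])
L=P[(P[:,2]>73)&(P[:,2]<84)]
print(len(P),len(L),cv2.minAreaRect(L[:,:2].astype(np.float32)))
T=P[(P[:,2]>46)&(P[:,2]<60)&(P[:,0]<575)]
print(len(T),T.mean(0),cv2.minAreaRect(T[:,:2].astype(np.float32)))
s=r.observe();from scipy.spatial.transform import Rotation as R
print(R.from_rotvec(s['tcp_rot']).as_matrix().round(4))
E
```

```text
0.64 [267.0, 137.6, 378.6, 260.1]
8927 5646 ((618.3357543945312, 2.74603271484375), (175.1949462890625, 142.53468322753906), 68.86554718017578)
586 [538.49467339  25.35229363  51.88951991] ((533.8023071289062, 0.06516265869140625), (115.63850402832031, 59.5501708984375), 78.02024841308594)
[[ 9.032e-01  4.293e-01 -0.000e+00]
 [ 4.293e-01 -9.032e-01 -1.000e-04]
 [-0.000e+00  1.000e-04 -1.000e+00]]
```

The top view shows the closed box at about (325,195) with its grey tab at (310,235), facing the robot and turned about -21°. The rack and jar are to its right, the carton and dish to its left. The scene view agrees. The tab-to-hinge distance measures 166 mm against 165 mm given, which puts the origin at about (626.5, 1.5). I'll go above the tab with the fingers shut.

Emit:
{"method": "step_arm", "body": {"moves": [[[-1,0.035,-0.031,0,0.07],[-1,0.07,-0.062,0,0.14],[-1,0.105,-0.093,0,0.21],[-1,0.14,-0.124,0,0.28],[-1,0.175,-0.155,0,0.35],[-1,0.21,-0.186,0,0.42],[-1,0.245,-0.217,0,0.49],[-1,0.28,-0.248,0,0.56],[-1,0.315,-0.279,0,0.63],[-1,0.35,-0.31,0,0.7],[-1,0.385,-0.341,0,0.77],[-1,0.42,-0.372,0,0.81]]], "newtons": 30}}

```text
time: 2.2
eef_pos: [488.5, -46.4, 231.6]
tcp_rot: [-3.088, 0.577, -0.001]
contact_force: [0.9, -0.5, -0.0]
gripper_width: -0.3
grasp_force: 0.0
```

```bash
cat >> h.py <<'E'
from scipy.spatial.transform import Rotation as Ro
O=np.array([626.5,1.5]); ux=np.array([.934,-.358]); uy=np.array([.358,.934])
def st():
    s=r.observe(); p=s['eef_pos']; M=Ro.from_rotvec(s['tcp_rot']).as_matrix()
    print('t',round(s['time'],2),'tcp',np.round(p,1),'F',np.round(s['contact_force'],1),'w',round(s['gripper_width'],1))
    print('box xy',round((p[:2]-O)@ux,1),round((p[:2]-O)@uy,1),'toolx deg',round(np.degrees(np.arctan2(M[1,0],M[0,0])),1))
    return s,M
def to(bx,by,z):
    s,M=st(); w=np.r_[O+bx*ux+by*uy,z]; print('shift to',(bx,by,z),np.round(M.T@(w-s['eef_pos']),1))
E
python3 - <<'E'
from h import *
to(-108,0,150)
E=np.array(r.get_calibration('wrist')['extrinsics']);s,M=st()
print('wristcam in tool',M.T@(-E[:3,:3].T@E[:3,3]-s['eef_pos']))
E
```

```text
t 2.2 tcp [488.5 -46.4 231.6] F [ 0.9 -0.5 -0. ] w -0.3
box xy -111.7 -94.1 toolx deg -21.2
shift to (-108, 0, 150) [  3.3 -94.1  81.7]
t 2.2 tcp [488.5 -46.4 231.6] F [ 0.9 -0.5 -0. ] w -0.3
box xy -111.7 -94.1 toolx deg -21.2
wristcam in tool [  77.94528679    1.46841442 -142.74288466]
```

Emit:
{"method": "step_arm", "body": {"moves": [[[-1,0.001,-0.03,0.02,0],[-1,0.002,-0.06,0.05,0],[-1,0.003,-0.094,0.082,0],[-1,0.003,-0.094,0.11,0],[-1,0.003,-0.094,0.13,0],[-1,0.003,-0.094,0.13,0],[-1,0.003,-0.094,0.13,0]]]}}

```text
time: 2.9
eef_pos: [524.6, 38.4, 101.7]
tcp_rot: [3.089, -0.572, -0.0]
contact_force: [0.8, 0.2, 0.8]
gripper_width: 0.0
grasp_force: 0.0
```

```bash
python3 - <<'E'
from h import *
to(-108,0,65)
im,dep=r.camera('wrist'); cv2.imwrite('pics/w1.png',im[:,:,::-1])
for q in('tab_press','lid_edge'):
    for x in r.spot_point('wrist',q)[:1]: print(q,x['conf'],x['location'],at_z('wrist',x['location'],52 if q[0]=='t' else 66))
E
```

```text
t 2.9 tcp [524.6  38.4 101.7] F [0.8 0.2 0.8] w 0.0
box xy -108.4 -2.1 toolx deg -21.0
shift to (-108, 0, 65) [ 0.3 -2.1 36.7]
tab_press 0.56 [323.6, 256.0] [527.4173327   33.87777492  52.        ]
lid_edge 0.76 [322.0, 188.9] [567.70731633  19.54994713  66.        ]
```

View pics/w1.png

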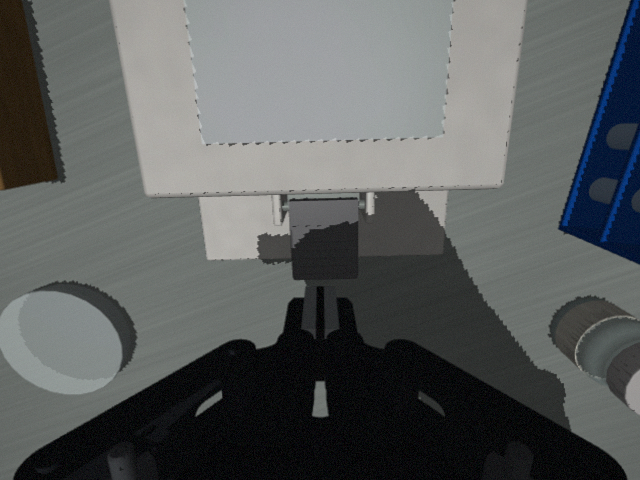

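The wrist view shows the tab at columns 291–358 and rows 198–278, with the shut fingertips at column 320 in line with it. The lid edge lies at row 193. I'll press straight down.

Emit:
{"method": "step_arm", "body": {"moves": [[[-1,0,0,0.02,0],[-1,0,0,0.04,0],[-1,0,0,0.046,0],[-1,0,0,0.05,0],[-1,0,0,0.053,0],[-1,0,0,0.056,0],[-1,0,0,0.058,0],[-1,0,0,0.06,0],[-1,0,0,0.06,0],[-1,0,0,0.06,0]]]}}

```text
time: 4.05
eef_pos: [524.5, 38.5, 41.8]
tcp_rot: [-3.089, 0.572, -0.001]
contact_force: [-4.2, -0.2, 5.6]
gripper_width: -0.2
grasp_force: 3.6
```

```bash
python3 - <<'E'
from h import *
st()
im,dep=r.camera('wrist'); cv2.imwrite('pics/w2.png',im[:,:,::-1])
for cam in('wrist','scene','top'):
    if cam!='wrist': im,dep=r.camera(cam)
    for x in r.spot_point(cam,'lid_edge')[:1]:
        p=at_d(cam,x['location'],dep);print(cam,x['conf'],x['location'],p, None if p is None else (p[:2]-O)@ux)
E
```

```text
t 4.05 tcp [524.5  38.5  41.8] F [-4.2 -0.2  5.6] w -0.2
box xy -108.5 -1.9 toolx deg -21.0
wrist 0.81 [325.7, 214.9] [584.65414229  12.99897157 135.06654784] -43.20066291885577
scene 0.86 [316.0, 223.3] [597.75508586  13.84307395 135.82423026] -31.266570278642615
```

View pics/w2.png

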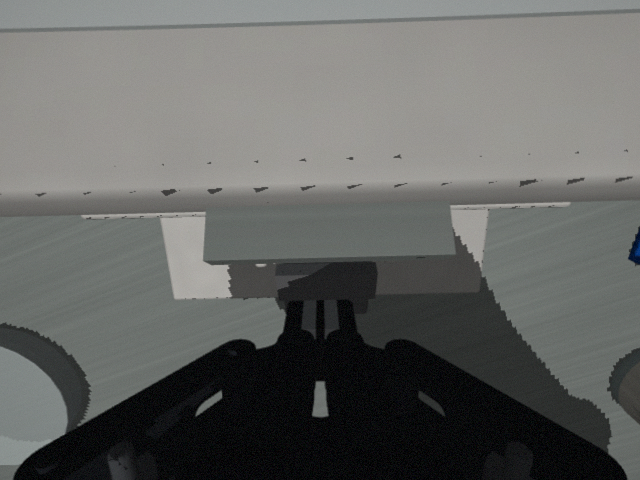

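The lid has popped: its edge is at row ~205, measured 135 mm up and 43 mm in front of the origin, as expected. I'll raise the hand to just below lid-edge height, with the fingers still in front.

Emit:
{"method": "step_arm", "body": {"moves": [[[-1,0,0,-0.02,0],[-1,-0.004,0,-0.045,0],[-1,-0.004,0,-0.07,0],[-1,0.01,0,-0.07,0],[-1,0.025,0,-0.07,0],[-1,0.035,0,-0.07,0],[-1,0.035,0,-0.07,0]]]}}

```text
time: 5.05
eef_pos: [558.5, 25.1, 110.9]
tcp_rot: [3.089, -0.574, 0.001]
contact_force: [-0.6, -0.3, -1.0]
gripper_width: 0.2
grasp_force: 0.0
```

```bash
python3 - <<'E'
from h import *
to(-62,0,112)
im,dep=r.camera('scene'); cv2.imwrite('pics/s3.png',im[120:360,120:520,::-1].repeat(2,0).repeat(2,1))
E
```

```text
t 5.05 tcp [558.5  25.1 110.9] F [-0.6 -0.3 -1. ] w 0.2
box xy -71.9 -2.3 toolx deg -21.1
shift to (-62, 0, 112) [ 9.9 -2.3 -1.1]
```

View pics/s3.png

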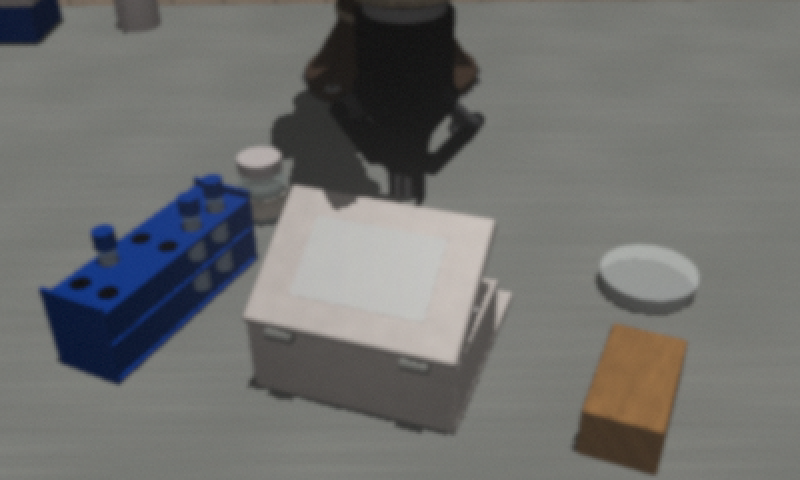

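The lid is open about 0.55 in the scene view and the fingers stand in front of its edge, at about (400,190) in the crop. I'll push along the edge's arc, rising at first.

Emit:
{"method": "step_arm", "body": {"moves": [[[-1,0.006,0,0,0],[-1,0.011,0,-0.002,0],[-1,0.015,0,-0.008,0],[-1,0.02,0,-0.016,0],[-1,0.027,0,-0.024,0],[-1,0.035,0,-0.032,0],[-1,0.044,0,-0.038,0],[-1,0.052,0,-0.042,0],[-1,0.052,0,-0.042,0]]]}}

```text
time: 6.0
eef_pos: [607.5, 6.5, 154.0]
tcp_rot: [-3.089, 0.574, -0.004]
contact_force: [-0.6, 0.1, 0.6]
gripper_width: 0.0
grasp_force: 0.2
```

```bash
python3 - <<'E'
from h import *
to(75,0,155)
im,dep=r.camera('scene'); cv2.imwrite('pics/s4.png',im[120:360,120:520,::-1].repeat(2,0).repeat(2,1))
E
```

```text
t 6.0 tcp [607.5   6.5 154. ] F [-0.6  0.1  0.6] w 0.0
box xy -19.6 -2.1 toolx deg -21.0
shift to (75, 0, 155) [94.6 -2.3 -0.8]
```

View pics/s4.png

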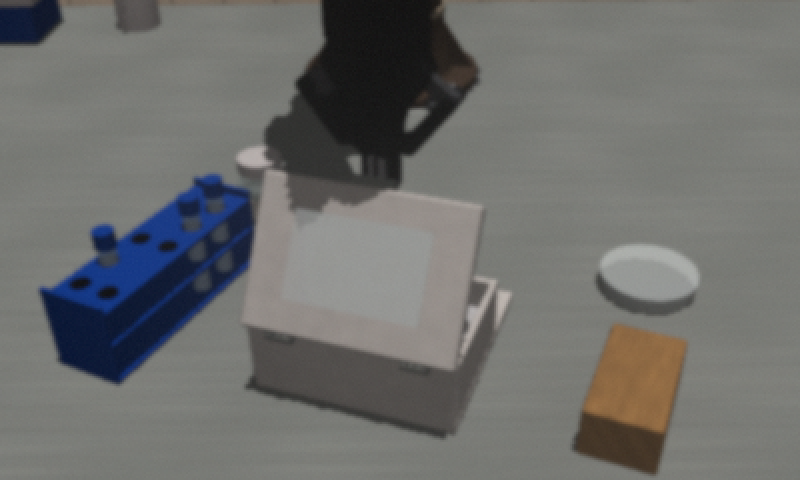

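```bash
cat >> h.py <<'E'
def lid():
    im,dep=r.camera('scene'); c=r.get_calibration('scene')
    P=[]
    for v in range(190,320,2):
        for u in range(220,390,2):
            if dep[v,u]>0 and im[v,u].min()>110:
                o,d=ray('scene',(u,v),c); P.append(o+d*dep[v,u])
    P=np.array(P); B=np.c_[(P[:,:2]-O)@ux,(P[:,:2]-O)@uy,P[:,2]]
    B=B[(abs(B[:,1])<80)&(B[:,2]>85)]
    k=abs(B[:,1])>25
    for n,Q in(('sides',B[k]),('all',B)):
        if len(Q)<20: continue
        x,z=Q[:,0]-60,Q[:,2]-66; th=np.arctan2(z,-x)-np.arcsin(np.clip(12/np.hypot(x,z),-1,1))
        print(n,len(Q),'theta pct',np.percentile(th,[10,50,90]).round(2),'zmax',np.percentile(Q[:,2],99).round(0))
E
python3 - <<'E'
from h import *
lid()
E
```

```text
sides 1152 theta pct [0.97 1.01 1.07] zmax 172.0
all 1676 theta pct [0.98 1.01 1.06] zmax 172.0
```

The lid is at 1.01 rad, as the geometry predicts for contact, so I'll continue.

Emit:
{"method": "step_arm", "body": {"moves": [[[-1,0.01,0,-0.002,0],[-1,0.02,0,-0.003,0],[-1,0.03,0,-0.003,0],[-1,0.039,0,-0.003,0],[-1,0.048,0,-0.003,0],[-1,0.056,0,-0.003,0],[-1,0.064,0,-0.003,0],[-1,0.072,0,-0.003,0],[-1,0.08,0,-0.003,0],[-1,0.087,0,-0.003,0],[-1,0.094,0,-0.003,0],[-1,0.094,0,-0.003,0]]]}}

```text
time: 7.3
eef_pos: [694.1, -27.0, 155.9]
tcp_rot: [3.089, -0.573, 0.0]
contact_force: [0.1, 0.3, 0.4]
gripper_width: 0.7
grasp_force: 0.0
```

```bash
python3 - <<'E'
from h import *
st(); lid()
im,dep=r.camera('scene'); cv2.imwrite('pics/s5.png',im[120:360,120:520,::-1].repeat(2,0).repeat(2,1))
E
```

```text
t 7.3 tcp [694.1 -27.  155.9] F [0.1 0.3 0.4] w 0.7
box xy 73.4 -2.4 toolx deg -21.0
sides 96 theta pct [1.82 1.86 1.89] zmax 183.0
all 136 theta pct [1.82 1.86 1.89] zmax 187.0
```

View pics/s5.png

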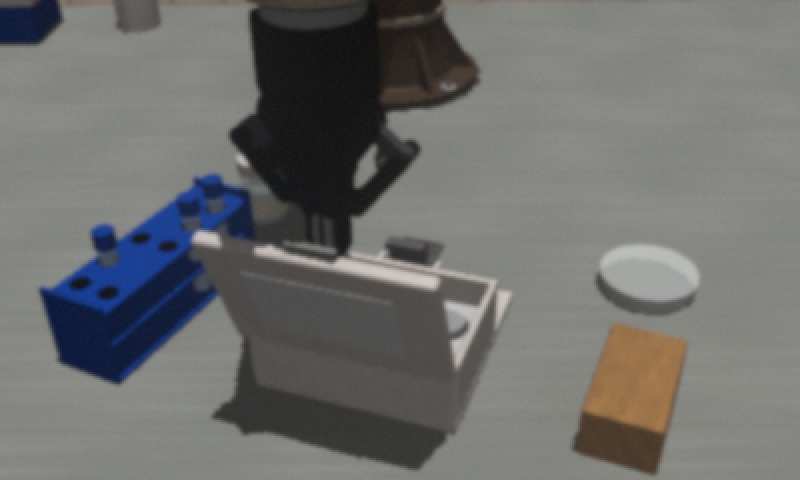

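The lid leans back past vertical, with its top edge at about (200–440, 240–285) in the crop. There is no force left on the tool, so I'll withdraw toward the front and up.

Emit:
{"method": "step_arm", "body": {"moves": [[[-1,-0.015,0,-0.005,0],[-1,-0.04,0,-0.02,0],[-1,-0.08,0,-0.04,0],[-1,-0.12,0,-0.06,0],[-1,-0.16,0,-0.08,0],[-1,-0.2,0,-0.09,0],[-1,-0.2,0,-0.09,0],[-1,-0.2,0,-0.09,0],[-1,-0.2,0,-0.09,0]]]}}

```text
time: 8.3
eef_pos: [507.2, 44.9, 246.3]
tcp_rot: [3.089, -0.573, 0.001]
contact_force: [0.3, -0.2, -0.7]
gripper_width: -0.2
grasp_force: 0.0
```

```bash
python3 - <<'E'
from h import *
st(); lid()
im,dep=r.camera('scene'); cv2.imwrite('pics/s6.png',im[120:360,120:520,::-1].repeat(2,0).repeat(2,1))
for q in('lid_hinge','tab_press','rack','carton','jar','dish'):
    for x in r.spot_point('scene',q)[:1]: print(q,round(x['conf'],2),np.round(x['location']))
E
```

```text
t 8.3 tcp [507.2  44.9 246.3] F [ 0.3 -0.2 -0.7] w -0.2
box xy -127.0 -2.2 toolx deg -21.0
sides 142 theta pct [1.88 1.92 1.95] zmax 178.0
all 191 theta pct [1.89 1.92 1.95] zmax 185.0
lid_hinge 0.66 [295. 294.]
tab_press 0.65 [251. 226.]
rack 0.84 [202. 275.]
carton 0.98 [434. 327.]
jar 0.57 [253. 226.]
dish 0.75 [444. 266.]
```

View pics/s6.png

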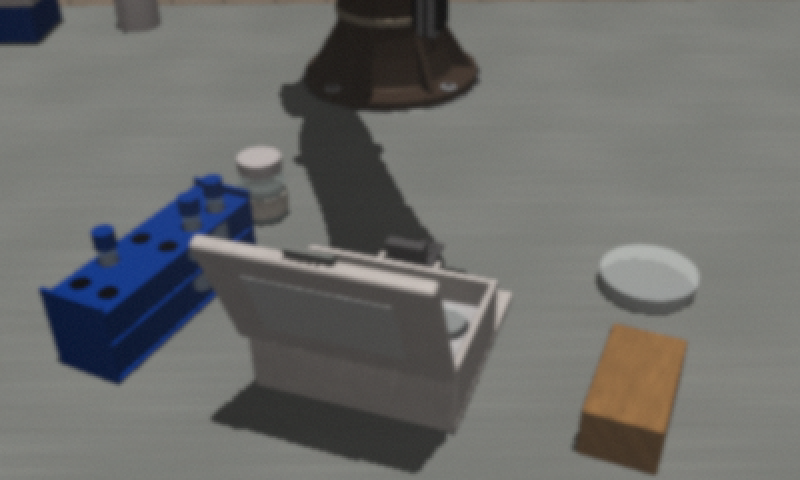

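The lid stands open at about 1.92 rad with the hand clear. The box, rack, carton, jar and dish are where they were.

```bash
python3 -c "
from plant import r
print(r.job_done())"
```

```text
the job is handed in; nothing more can be done
None
```

The job is handed in: the tab was pressed, the lid popped and was pushed back to about 1.92 rad, where it stayed once the hand was clear; nothing else visibly moved, but no verdict came back.

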